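# Lever the tight lid of a storage tin loose

## Task

The lid of the red tin is jammed tight in its neck. Take the wooden-handled lid lifter, set its blade across the tin's outer rim with the tip under the lid's lip, and press the handle down so that the lid is levered out of its catch and stays up loose. Leave the lid lying on the mouth of the standing tin and lay the lifter down flat on the worktop.

Things in the scene. Friction and masses are not known exactly. Their poses are not given: they have to be found in the camera images.
- tin: heavy round tin, dark red with a cream band, standing loose on the worktop, about 2.6 kg, 177 mm across. Origin: centre of its underside, z up; any side can be pried. Flat shoulder at 120 mm above the origin; in the middle a neck of outer radius 55.5 mm rises to 130 mm and carries the lid. Six sprung dimples inside the neck, 60 degrees apart, grip the lid.
- tin_rim (a point): the fulcrum: centre of the rolled steel rim round the shoulder's edge, at the height of its top, 123 mm above the tin's origin. The rim is a round bead of radius 3 mm on a circle of radius 88 mm (90.5 mm outside).
- lid: flat gold-coloured lid without a knob, 136 mm across, 4 mm thick, 0.12 kg, a loose body snapped in the neck. Origin: centre of its lip's underside (seated: 130 mm above the tin's origin), z up. The lip overhangs the neck from radius 55.5 to 68 mm, 10 mm above the shoulder and 7 mm above the rim's top; between lip and rim an open ring 17 mm wide is left. A plug of radius 50 mm reaches 14.5 mm down.
- lid_top (a point): middle of the lid's upper face, 4 mm above its origin. Prying the lip up some 6 to 9 mm at one side (20 to 30 N there; the blade about 25 degrees nose-up) brings the lid's bead past the sprung dimples of that side; the lid then stays up there by itself, tilted 0.07 to 0.25 rad and up to 15 mm off centre. Let down before that, it snaps back home.
- lifter: lid lifter lying flat, 203 mm long, 0.16 kg: wooden handle 110 mm long, 24 mm wide, 22 mm high with brass rivets, then a straight flat steel blade 22 mm wide, 4 mm thick, 93 mm of it free, square-ended, 9 to 13 mm above the handle's underside. Origin: underside of the handle's middle, x towards the tip, z up.
- lifter_grip (a point): middle of the lifter's handle, 11 mm above its underside; take it here, across the 24 mm width
- lifter_tip (a point): end of the lifter's blade, mid-thickness, 148 mm from the middle of the handle along the lifter's x axis
Things that resemble listed ones, but are neither listed nor needed, are in the scene too. Several things have the shape of the lid; the one meant has the colours described above.

How it is judged:
By the outcome, as a careful person would: the job done as asked, in the order asked, and still so for the second after the job is handed in, with the robot touching nothing.
It also fails if it takes over 48 s, if anything falls off the work surface, if the arm or the gripper's body presses on something with over 40 N, if the wrist force passes 120 N, or if a joint passes its speed limit or range.

## Robot

A 7-joint arm with a two-finger parallel gripper is mounted at the origin on a cart in front of the work surface, level with it; the furniture and walls round the work are solid. World frame = base frame: x ahead of the robot, y to its left, z up, the work surface at z = 0. Lengths are in mm, angles in degrees, forces in N, time in s.
With the tool pointing down it reaches from about 350 to 900 mm from the base axis. Payload 8.1 kg.
Tool frame: the origin (TCP) lies at the very end of the fingers, on their centre line; the grasp point (between the pads) lies 19 mm behind it; z points along the fingers, y is the line along which they close (so a half turn about z gives the same grasp; the last joint's range is limited). The gripper opens to 92 mm and grips with 3 to 60 N. Pads are 19 mm wide; open, the fingers measure 130 mm over their backs; the gripper's body (75 mm by 190 mm) begins 47 mm behind the grasp point.
Start: joints at [-79.332, 24.895, 1.432, 90.138, -0.665, 64.973, -4.303], TCP at [178.029, 599.122, 226.742] pointing down, gripper open.
Joint ranges: [-149.89, 149.89], [-25.12, 119.58], [-72.63, 75.52], [4.76, 147.25], [-75.54, 255.54], [6.69, 114.76], [-157.13, 157.13]. Speed limits (degrees/s): [127.2, 127.2, 172.46, 172.46, 180, 180, 180].

## Interface

Orientations are given as [roll, pitch, yaw] about the fixed x, y, z axes, in that order (R = Rz(yaw) Ry(pitch) Rx(roll)).
In Python, from rig import arm, sense, viewer gives the robot as it stands. Calls block until the motion is done:
- arm.movep(position, orientation): joint-space move of the TCP to a pose.
- arm.move_straight(position, ori=None, v=150): straight line of the TCP; ori=None keeps the orientation; v is the mean speed in mm/s.
- arm.move_j(angles): joint-space move.
- arm.grip(opening, grip_force=None): finger opening in mm; grip_force is the grip in N (None keeps the last); returns when the fingers have stopped.
- arm.sleep(seconds).
- arm.inverse_kinematics(position, orientation): joint angles nearest the present ones, or None.
- sense(): the state.
- viewer.grab_frame(name): name is "scene" or "side" or "wrist"; returns the picture (400x640x3 uint8, red, green, blue); there is no depth.
- viewer.camera_model(name): a dict with "intrinsics" (3x3 intrinsics, pixels), "rvec" (rotation vector, rad) and "tvec" (3), from world to camera coordinates, as OpenCV has them; the wrist camera has in their place "T_tool_cam" (4x4, takes a point from camera to tool coordinates, whose origin is the TCP and whose axes are the flange's). Camera axes: x right, y down, z forward; pixel columns grow to the right and rows downward; lengths in mm; the calibration is good to about 2 mm. A picture is of the moment at which its call begins: read the wrist's pose just before it. camera_model takes no time and is no camera call.
A pose or a line that the arm cannot do raises arm.MotionError and nothing moves.
- arm.hand_in(): hands the job in; it is judged then, once.
The state is a dict: "clock": time; "joint_pos": joint angles; "joint_vel": joint speeds; "joint_efforts": joint torques, N m; "ee_pos": TCP position; "tcp_rot": TCP orientation; "ft_force": force on the tool from outside, world axes, zero at the start; "moment": the same for the moment, N m; "gripper_width": finger opening in mm; "grip_force": force on a finger pad.
Only numpy, scipy, OpenCV 4.12 (cv2) and the standard library are available. Lean on these libraries where they do the work, as an engineer would, in place of code of your own. Each camera call takes 0.05 s, during which the arm holds its last target. There are 200 camera calls.

## Working session

There is one attempt and no reset: what is moved stays moved. The work goes in short steps, each a Python script; the robot and the scene stay as the last script left them, time stands still between calls to the robot, and variables do not carry over. Pictures are saved under pics/ and viewed, at most 10 in all, crops included, and the job is handed in when it is done.

```bash
mkdir -p pics; ls; python3 - <<'E'
from rig import arm,sense,viewer
import cv2,numpy as np
a=viewer.grab_frame("scene");b=viewer.grab_frame("side")
np.save("scene0.npy",a);np.save("side0.npy",b)
cv2.imwrite("pics/scene0.png",a[:,:,::-1]);cv2.imwrite("pics/side0.png",b[:,:,::-1])
w=viewer.grab_frame("wrist");np.save("wrist0.npy",w)
for n in("scene","side","wrist"):print(viewer.camera_model(n))
s=sense();print(s)
E
```

```text
pics
{'intrinsics': array([[439.7783819 ,   0.        , 313.46923679],
       [  0.        , 439.7783819 , 195.49106839],
       [  0.        ,   0.        ,   1.        ]]), 'rvec': array([ 2.12291789, -0.57041588,  0.31749688]), 'tvec': array([-532.97599982,  165.36446804, 1022.66456149])}
{'intrinsics': array([[426.0616237 ,   0.        , 313.92687758],
       [  0.        , 426.0616237 , 205.88028588],
       [  0.        ,   0.        ,   1.        ]]), 'rvec': array([2.1777043 , 0.01503658, 0.02494087]), 'tvec': array([-522.72450773,   21.45306365, 1102.83690628])}
{'intrinsics': array([[298.38227207,   0.        , 320.23947815],
       [  0.        , 298.38227207, 200.58791651],
       [  0.        ,   0.        ,   1.        ]]), 'T_tool_cam': array([[ 9.54670268e-05, -9.53564284e-01, -3.01189554e-01,
         8.15523727e+01],
       [ 9.99999862e-01, -6.44136885e-05,  5.20899893e-04,
         5.01950791e-01],
       [-5.16112264e-04, -3.01189562e-01,  9.53564146e-01,
        -1.57212059e+02],
       [ 0.00000000e+00,  0.00000000e+00,  0.00000000e+00,
         1.00000000e+00]])}
{'clock': 0.15, 'joint_pos': array([-79.33222741,  24.92662292,   1.4301975 ,  90.17596323,
        -0.66549744,  64.97160868,  -4.30354219]), 'joint_vel': array([ 0.02234646, -0.17860447, -0.05217925, -0.14144627,  0.07546668,
       -0.00214904,  0.02956501]), 'joint_efforts': array([ 2.36085820e-03, -6.68268871e+01,  9.86189581e-01, -3.14695072e+01,
       -6.04941859e-02,  3.92504025e-02,  1.06447974e-04]), 'ee_pos': array([177.92081667, 598.75580958, 226.14008145]), 'tcp_rot': array([-1.79934301e+02,  4.98028483e-03,  1.63449414e+02]), 'ft_force': array([-0.07284071,  0.47393914,  0.4111197 ]), 'moment': array([ 0.03418292,  0.00249504, -0.00574713]), 'grip_force': 0.0, 'gripper_width': 91.82124719303094}
```

View pics/scene0.png

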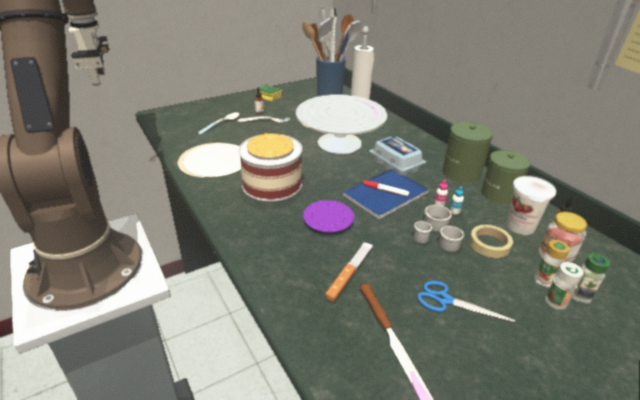

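View pics/side0.png

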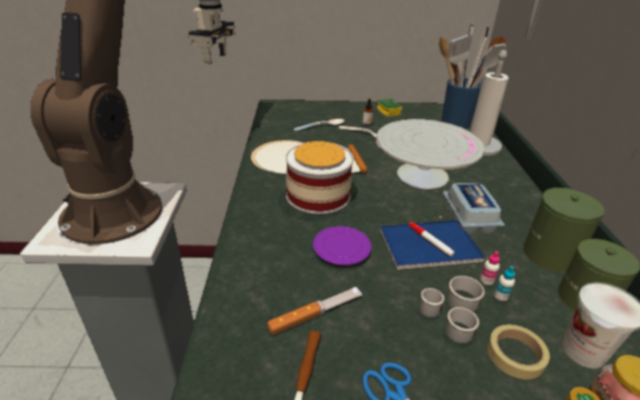

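Candidates for the lifter:
- Orange-handled tool with a short blade: scene (349,271), side (314,310).
- Brown-handled long knife: scene (392,340), side (308,365).
- Orange piece behind the tin: side (357,158).

For the lid, there is the gold one on the tin at scene (271,146), and a purple look-alike at scene (329,216). I'll check sizes by casting rays and take one close crop.

```bash
cat > h.py <<'E'
import cv2,numpy as np
from scipy.spatial.transform import Rotation as Ro
from rig import arm,sense,viewer
def cam(name,s=None):
    m=viewer.camera_model(name);K=m["intrinsics"]
    if "rvec" in m:
        R=cv2.Rodrigues(m["rvec"])[0];return K,R,np.array(m["tvec"])
    T=np.eye(4);T[:3,:3]=Ro.from_euler("xyz",s["tcp_rot"],degrees=True).as_matrix();T[:3,3]=s["ee_pos"]
    W=np.linalg.inv(T@m["T_tool_cam"]);return K,W[:3,:3],W[:3,3]
def ray(c,p):
    K,R,t=c;d=R.T@np.linalg.inv(K)@np.array([p[0],p[1],1.]);return -R.T@t,d/np.linalg.norm(d)
def plane(c,p,z):
    o,d=ray(c,p);return o+d*(z-o[2])/d[2]
def tri(c1,p1,c2,p2):
    o,d=ray(c1,p1);q,e=ray(c2,p2)
    s=np.linalg.lstsq(np.c_[d,-e],q-o,rcond=None)[0];a=o+s[0]*d;b=q+s[1]*e
    return (a+b)/2,np.linalg.norm(a-b)
def proj(c,X):
    K,R,t=c;x=K@(R@np.asarray(X,float)+t);return x[:2]/x[2]
E
python3 - <<'E'
from h import *
S=cam("scene");D=cam("side")
a=np.load("scene0.npy");b=np.load("side0.npy");w=np.load("wrist0.npy")
for n,im,c,boxes in(("scene",a,S,{"lid":(235,130,310,165),"orange":(320,235,380,305)}),("side",b,D,{"lid":(285,135,350,170),"orange":(260,280,365,335),"behind":(346,140,372,175)})):
    hsv=cv2.cvtColor(im,cv2.COLOR_RGB2HSV)
    for k,(x0,y0,x1,y1) in boxes.items():
        m=cv2.inRange(hsv,(8,120,110),(28,255,255));z=np.zeros_like(m);z[y0:y1,x0:x1]=m[y0:y1,x0:x1]
        cs,_=cv2.findContours(z,cv2.RETR_EXTERNAL,cv2.CHAIN_APPROX_NONE);C=max(cs,key=cv2.contourArea)
        r=cv2.minAreaRect(C);print(n,k,r, "ell",cv2.fitEllipse(C)[0:2],C.reshape(-1,2).min(0),C.reshape(-1,2).max(0))
# rough lengths
for p,q in(((328,297),(369,245)),((363,287),(430,398))):
    print(plane(S,p,11),plane(S,q,11))
t1=cv2.resize(a[225:315,310:440],(520,360),interpolation=cv2.INTER_CUBIC)
t2=cv2.resize(b[135:215,245:375],(520,320)[:2],interpolation=cv2.INTER_CUBIC)
t3=cv2.resize(b[280:340,255:385],(520,240),interpolation=cv2.INTER_CUBIC)
L=np.vstack([t1,t3]);
o=np.zeros((600,800,3),np.uint8);o[:600,:520]=L;o[:175,520:]=cv2.resize(w,(280,175));o[200:372,520:]=cv2.resize(t2,(280,172))
cv2.imwrite("pics/crop.png",o[:,:,::-1])
E
```

```text
scene lid ((270.0, 144.5), (23.0, 44.0), 90.0) ell ((269.7570495605469, 145.1217041015625), (22.322681427001953, 44.14676284790039)) [248 133] [292 156]
scene orange ((339.6979675292969, 282.2886047363281), (11.469247817993164, 40.79774856567383), 34.99201965332031) ell ((339.5659484863281, 282.69451904296875), (11.727205276489258, 48.86083221435547)) [326 264] [354 300]
side lid ((319.5, 153.5), (25.0, 49.0), 90.0) ell ((319.2886047363281, 153.31549072265625), (25.171436309814453, 49.488914489746094)) [295 141] [344 166]
side orange ((293.6153869628906, 316.07696533203125), (12.307692527770996, 54.92307662963867), 67.38013458251953) ell ((293.3961181640625, 316.1145935058594), (12.512283325195312, 71.97299194335938)) [268 301] [320 331]
side behind ((357.23077392578125, 157.15383911132812), (30.016401290893555, 6.201735496520996), 60.2551155090332) ell ((357.68121337890625, 158.1281280517578), (5.843738079071045, 37.50398635864258)) [348 144] [366 170]
[ 437.558204   -368.41368267   11.        ] [ 614.63513154 -276.02859835   11.        ]
[ 519.89014932 -382.18615141   11.        ] [ 468.92036379 -649.85446116   11.        ]
```

View pics/crop.png

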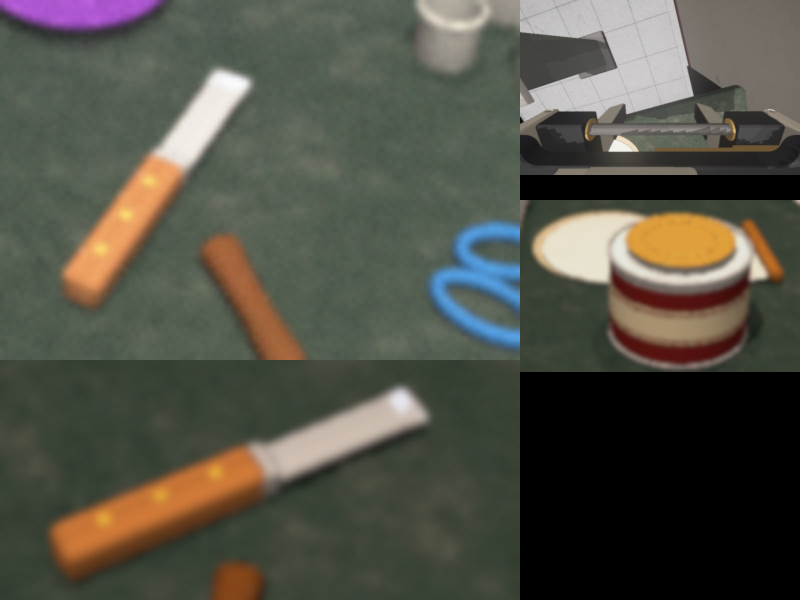

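The lifter is the orange tool: wooden handle with three brass rivets, square blade, about 200 mm long by ray, at scene (349,271). The brown one is about 270 mm long with no rivets. The tin with the gold lid is at scene (270,145) and side (319,153).

Next I'll triangulate and take wrist pictures over both.

```bash
python3 - <<'E'
from h import *
S=cam("scene");D=cam("side")
lid=tri(S,(269.9,144.9),D,(319.4,153.4));print("lid",lid)
g=tri(S,(339.7,282.3),D,(293.6,316.1));print("grip",g)
tip=tri(S,(368.5,245),D,(359,291));print("tip",tip, tri(S,(329,216),D,(342,246))[0],tri(S,(388,193),D,(432,245))[0])
print("behind",plane(D,(348,144),5),plane(D,(366,170),5))
print("table edge",plane(S,(150,120),0),plane(S,(285,370),0))
lx,ly=lid[0][:2]
def snap(i):
    arm.sleep(.25);s=sense();w=viewer.grab_frame("wrist");np.savez(f"w{i}.npz",im=w,pos=s["ee_pos"],rot=s["tcp_rot"]);cv2.imwrite(f"pics/w{i}.png",w[:,:,::-1]);print(i,s["clock"],s["ee_pos"],s["tcp_rot"],s["joint_pos"])
# view tin: find a yaw whose camera sits nicely; camera offset +x tool 81mm, looks 17.5deg to -x
for yaw in (-90,0,90,180):
    for p in ((lx,ly,330),(g[0][0],g[0][1],200)):
        R=Ro.from_euler("xyz",[180,0,yaw],degrees=True).as_matrix()
        q=arm.inverse_kinematics(list(np.array(p)),[180,0,yaw]);print(yaw,p,R[:,0].round(1),None if q is None else np.round(q))
E
```

```text
lid (array([533.6468933 , 102.66547254, 133.48470601]), np.float64(3.5226134810232526))
grip (array([ 483.4757101 , -342.15864925,   12.99860628]), np.float64(6.8665940248077995))
tip (array([ 616.00242564, -270.63202128,   10.57773483]), np.float64(6.688512178674816)) [ 587.78928902 -132.66046058   17.06329589] [ 804.64775458 -111.3594083     6.3965207 ]
behind [638.61055599 423.7847846    5.        ] [682.84564673 248.41181      5.        ]
table edge [324.93692206 721.54193322   0.        ] [ 280.31999826 -470.64541054    0.        ]
-90 (np.float64(533.6468932998303), np.float64(102.66547253758279), 330) [ 0. -1.  0.] [ 26.  24. -61.  89.  21.  80. 144.]
-90 (np.float64(483.4757100987715), np.float64(-342.15864925413445), 200) [ 0. -1.  0.] [ -11.   36.   66.  100.  -36.   68. -115.]
0 (np.float64(533.6468932998303), np.float64(102.66547253758279), 330) [1. 0. 0.] [-54.  16.  50.  95. -13.  75. -92.]
0 (np.float64(483.4757100987715), np.float64(-342.15864925413445), 200) [1. 0. 0.] [-11.  36.  66. 100. -36.  68. -25.]
90 (np.float64(533.6468932998303), np.float64(102.66547253758279), 330) [0. 1. 0.] [-48.  15.  40.  95. -10.  75.  -6.]
90 (np.float64(483.4757100987715), np.float64(-342.15864925413445), 200) [0. 1. 0.] [-11.  36.  66. 100. -36.  68.  65.]
180 (np.float64(533.6468932998303), np.float64(102.66547253758279), 330) [-1.  0.  0.] [-37.  13.  26.  94.  -6.  74.  80.]
180 (np.float64(483.4757100987715), np.float64(-342.15864925413445), 200) [-1.  0.  0.] [ -6.  31.  56. 100. -28.  64. 148.]
```

```bash
python3 - <<'E'
from h import *
def snap(i):
    arm.sleep(.3);s=sense();w=viewer.grab_frame("wrist");np.savez(f"w{i}.npz",im=w,pos=s["ee_pos"],rot=s["tcp_rot"]);print(i,s["clock"],s["ee_pos"].round(1),s["tcp_rot"].round(2),s["joint_pos"].round(0));return w
arm.movep([500,130,300],[180,0,90]);a=snap(1)
arm.move_straight([570,170,300],v=250);b=snap(2)
u=np.array([np.cos(np.radians(28)),np.sin(np.radians(28))]);n=np.array([-u[1],u[0]]);g=np.array([482,-343])
arm.movep([*(g+40*u-40*n),180],[180,0,28]);c=snap(3)
arm.move_straight([*(g+60*u+40*n),180],v=250);d=snap(4)
o=np.vstack([np.hstack([a,b]),np.hstack([c,d])]);cv2.imwrite("pics/w1234.png",cv2.resize(o,(800,500),interpolation=cv2.INTER_AREA)[:,:,::-1])
E
```

```text
1 2.5083 [499.9 130.4 299.9] [-1.7999e+02  1.0000e-02  9.0040e+01] [-50.  12.  37. 101.  -8.  70. -11.]
2 3.3333 [569.6 169.6 300.4] [ 1.7999e+02 -4.0000e-02  8.9980e+01] [-47.  21.  36.  90. -13.  73.  -9.]
3 5.65 [ 536.5 -359.1  180.1] [ 1.800e+02 -2.000e-02  2.805e+01] [ -7.  42.  63.  94. -39.  70.   2.]
4 6.4833 [ 516.  -280.6  180.1] [1.7996e+02 2.0000e-02 2.7920e+01] [-18.  37.  66. 102. -37.  66.  -2.]
```

View pics/w1234.png

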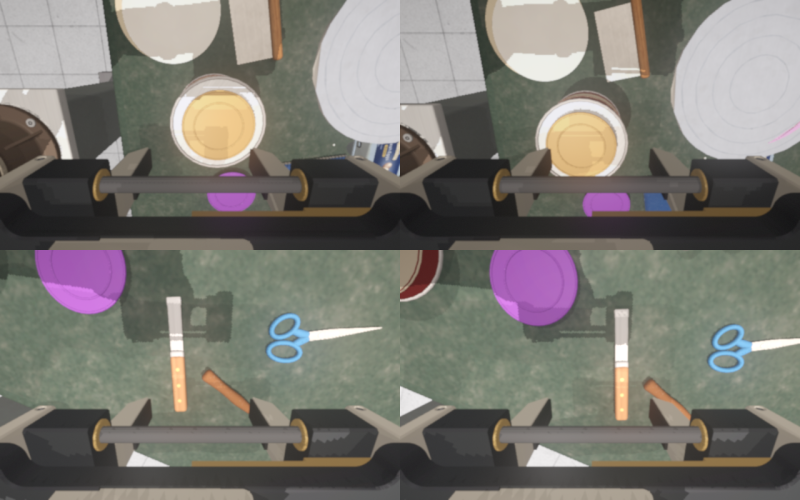

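Top row: the tin's gold lid is at full-resolution wrist pixels (352,200) in view 1 and (290,235) in view 2. Bottom row: the lifter handle is at about (288,212) and (355,228), with its blade pointing up the image to the tip at (280,75) and (355,97). The purple lid lies just beyond the tip.

```bash
python3 - <<'E'
from h import *
W={}
for i in(1,2,3,4):
    f=np.load(f"w{i}.npz");W[i]=(f["im"],cam("wrist",dict(ee_pos=f["pos"],tcp_rot=f["rot"])))
def big(m,box):
    z=np.zeros_like(m);x0,y0,x1,y1=box;z[y0:y1,x0:x1]=m[y0:y1,x0:x1]
    cs,_=cv2.findContours(z,cv2.RETR_EXTERNAL,cv2.CHAIN_APPROX_NONE);return max(cs,key=cv2.contourArea)
E={}
for i,box in((1,(270,110,430,270)),(2,(210,140,370,275))):
    im,c=W[i];h=cv2.cvtColor(im,cv2.COLOR_RGB2HSV)
    C=big(cv2.inRange(h,(12,60,90),(32,255,255)),box);E[i]=cv2.fitEllipse(C);print(i,E[i])
    cc=C.reshape(-1,2);P=np.array([plane(c,p,132) for p in cc]);(x,y),r=cv2.minEnclosingCircle(P[:,:2].astype(np.float32));print("circ at z132",x,y,r)
print("lid",tri(W[1][1],E[1][0],W[2][1],E[2][0]))
T={}
for i,box in((3,(230,60,330,270)),(4,(320,80,400,275))):
    im,c=W[i];h=cv2.cvtColor(im,cv2.COLOR_RGB2HSV)
    C=big(cv2.inRange(h,(5,90,120),(28,255,255)),box);r=cv2.minAreaRect(C);bp=cv2.boxPoints(r)
    m2=cv2.inRange(h,(0,0,150),(180,60,255));B=big(m2,(box[0]+20 if i==3 else box[0]+15,box[1],box[2],240));rb=cv2.minAreaRect(B);bb=cv2.boxPoints(rb)
    o=bp[np.argsort(bp[:,1])];ob=bb[np.argsort(bb[:,1])]
    T[i]=[o[:2].mean(0),o[2:].mean(0),ob[:2].mean(0),ob[2:].mean(0)];print(i,r,rb)
N=["handle front","handle rear","tip","blade rear"];X=[]
for k in range(4):
    t=tri(W[3][1],T[3][k],W[4][1],T[4][k]);X.append(t[0]);print(N[k],t[0].round(1),round(t[1],1),[plane(W[j][1],T[j][k],z).round(1)[:2] for j in(3,4) for z in((22,) if k<2 else (13,))])
E
```

```text
1 ((349.4027099609375, 199.51519775390625), (110.77549743652344, 116.87989044189453), 70.68953704833984)
circ at z132 533.134033203125 107.28240966796875 67.51969146728516
2 ((289.4471435546875, 229.04640197753906), (98.40081024169922, 114.68029022216797), 92.9707260131836)
circ at z132 529.3281860351562 106.84746551513672 71.43175506591797
lid (array([532.89924807, 111.03255564, 127.26767533]), np.float64(2.280621605894981))
3 ((286.2987060546875, 214.48008728027344), (87.87159729003906, 22.350385665893555), 86.18592071533203) ((280.04144287109375, 124.36575317382812), (100.79733276367188, 26.326833724975586), 88.72696685791016)
4 ((354.0, 230.0), (84.0, 22.0), 90.0) ((354.5, 140.5), (93.0, 23.0), 90.0)
handle front [ 529.9 -316.1   14. ] 1.1 [array([ 532.4, -316. ]), array([ 530.9, -314.4])]
handle rear [ 436.9 -369.3   14.5] 0.1 [array([ 440.9, -368.2]), array([ 440.4, -366.4])]
tip [ 616.8 -267.7    5.7] 0.7 [array([ 617. , -268.8]), array([ 615.9, -267.2])]
blade rear [ 529.7 -315.2   22.1] 5.0 [array([ 524.9, -315.8]), array([ 530.5, -316.4])]
```

```bash
python3 - <<'E'
from h import *
f=np.load("w3.npz");c=cam("wrist",dict(ee_pos=f["pos"],tcp_rot=f["rot"]))
yaw=29.4;u=np.array([np.cos(np.radians(yaw)),np.sin(np.radians(yaw))]);v=np.array([u[1],-u[0]]);g=np.array([488.,-340.5])
h=cv2.cvtColor(f["im"],cv2.COLOR_RGB2HSV);m=cv2.inRange(h,(3,90,60),(18,255,255));ys,xs=np.nonzero(m[180:260,315:420]);P=np.array([plane(c,(x+315,y+180),15)[:2]-g for x,y in zip(xs,ys)])
k=np.abs(P@u)<14;print("knife min lateral in finger lane",(P[k]@v).min() if k.any() else None,(P@v).min())
arm.grip(37,20)
arm.movep([*g,90],[180,0,yaw]);arm.sleep(.2);print(sense()["gripper_width"])
arm.move_straight([*g,25],v=120)
arm.move_straight([*g,3],v=50);arm.sleep(.2);s=sense();print(s["ee_pos"].round(1),s["ft_force"].round(1),s["clock"])
arm.grip(15,60);s=sense();print(s["ee_pos"].round(2),s["tcp_rot"].round(2),s["gripper_width"],s["grip_force"],s["ft_force"].round(1))
arm.move_straight([*g,60],v=80);arm.sleep(.2);s=sense();print(s["gripper_width"],s["grip_force"],s["ft_force"].round(1),s["moment"].round(2),s["clock"],s["joint_pos"].round(1))
for ph in(45,60,75,90,105,120):
    d=np.array([np.cos(np.radians(ph)),np.sin(np.radians(ph))]);p=np.array([533,106])-d*210
    r=[arm.inverse_kinematics([*p,z],[180,-t,ph]) for z,t in((180,0),(117,0),(65,25))];print(ph,p.round(0),[None if q is None else np.round(q) for q in r])
E
```

```text
knife min lateral in finger lane 42.271462207897756 42.271462207897756
37.23675550784559
[ 488.1 -340.7    3.3] [-0.3 -0.1 -0.1] 9.7417
[ 488.06 -340.52    3.12] [ 1.7999e+02 -1.0000e-02  2.9400e+01] 23.3387489551912 59.98703956604004 [-0.8 -0.6  1.3]
23.896864222389944 59.986252784729004 [-0.2 -0.3 -2. ] [-0.14  0.16  0.02] 11.1833 [ -5.4  44.5  56.2 107.3 -45.8  54.3  11.8]
45 [385. -42.] [array([-51.,   6.,  56., 127.,  -6.,  49., -37.]), array([-56.,  23.,  72., 132., -32.,  45.,  -6.]), array([ 10.,  18.,  12., 144., -74.,  27.,  46.])]
60 [428. -76.] [array([-52.,  19.,  71., 122., -23.,  54.,   2.]), array([-44.,  26.,  64., 126., -32.,  47.,  11.]), array([ -4.,  27.,  36., 133., -64.,  46.,  54.])]
75 [479. -97.] [array([-41.,  23.,  62., 115., -25.,  56.,  19.]), array([-36.,  28.,  57., 119., -32.,  49.,  25.]), array([ -1.,  32.,  33., 120., -54.,  54.,  56.])]
90 [ 533. -104.] [array([-33.,  27.,  54., 108., -26.,  58.,  33.]), array([-29.,  31.,  50., 112., -31.,  51.,  37.]), array([  1.,  38.,  30., 107., -47.,  62.,  58.])]
105 [587. -97.] [array([-28.,  30.,  48., 101., -26.,  61.,  44.]), array([-25.,  34.,  45., 104., -29.,  54.,  47.]), array([  0.,  43.,  27.,  95., -40.,  69.,  61.])]
120 [638. -76.] [array([-25.,  34.,  43.,  93., -25.,  63.,  55.]), array([-23.,  37.,  40.,  97., -28.,  56.,  57.]), array([ -1.,  48.,  24.,  82., -35.,  77.,  64.])]
```

Lifter gripped, 23.9 mm wide under 60 N. Now the approach from the −y side with the blade level, feeling for contact as it goes in.

```bash
python3 - <<'E'
from h import *
C=np.array([533.,106.8])
def q(r,under): # TCP for level blade, tip at radius r
    return [C[0],C[1]-r-148,under-5.9]
arm.movep(q(110,160),[180,0,90])
arm.move_straight(q(110,124.4),v=120);arm.sleep(.4);s=sense();f0=s["ft_force"];m0=s["moment"];print(s["ee_pos"].round(2),s["tcp_rot"].round(2),f0.round(2),s["clock"])
np.save("f0.npy",f0)
b=viewer.grab_frame("side");a=viewer.grab_frame("scene")
o=np.hstack([cv2.resize(b[120:230,255:380],(400,352),interpolation=cv2.INTER_CUBIC),cv2.resize(a[110:220,220:345],(400,352),interpolation=cv2.INTER_CUBIC)]);cv2.imwrite("pics/pre.png",o[:,:,::-1])
for r in range(104,60,-4):
    arm.move_straight(q(r,124.4),v=40);s=sense();df=s["ft_force"]-f0;print(r,s["ee_pos"].round(2)[1:],df.round(1),(s["moment"]-m0).round(2),round(s["clock"],2))
    if np.abs(df).max()>4:break
E
```

```text
[ 533.23 -151.16  118.86] [179.96  -0.    90.01] [-1.46  0.09 -0.58] 12.9
104 [-144.61  118.44] [ 1.6  0.1 -1. ] [0.02 0.06 0.01] 13.3
100 [-140.8   118.43] [ 1.6 -1.2 -0.8] [0.06 0.01 0.03] 13.55
96 [-136.84  118.44] [ 2.  -0.5 -1.7] [ 0.04  0.03 -0.01] 13.8
92 [-132.83  118.45] [ 1.5 -0.2 -0.8] [ 0.08 -0.04  0.01] 14.05
88 [-128.84  118.45] [ 1.9 -0.1 -1. ] [-0.02 -0.02  0.01] 14.3
84 [-124.85  118.47] [ 1.  -0.3 -1.7] [0.02 0.04 0.03] 14.55
80 [-120.81  118.46] [ 0.9  0.2 -1.2] [0.05 0.02 0.01] 14.8
76 [-116.82  118.43] [ 1.8 -0.7 -0.2] [ 0.02 -0.05 -0.01] 15.05
72 [-112.84  118.46] [ 1.4  0.2 -1.3] [ 0.05 -0.04 -0.01] 15.3
68 [-108.84  118.45] [ 1.9  0.7 -0.8] [ 0.09  0.04 -0.03] 15.55
64 [-104.81  118.45] [ 2.4 -1.1 -0.8] [ 0.04 -0.01  0.01] 15.8
```

View pics/pre.png

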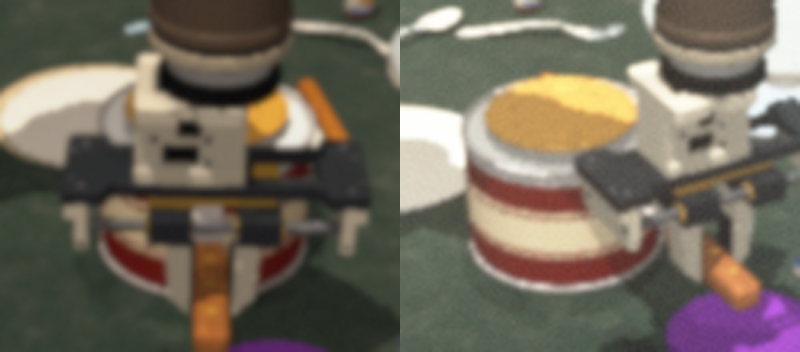

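No contact so far: the blade is inside, at nominal tip radius 64. Next I'll feel for the neck, then lower onto the rim.

```bash
python3 - <<'E'
from h import *
C=np.array([533.,106.8])
def q(r,under): return [C[0],C[1]-r-148,under-5.9]
def av(n=4):
    L=[]
    for _ in range(n):
        arm.sleep(.03);s=sense();L.append(np.r_[s["ft_force"],s["moment"]])
    return np.mean(L,0),s
f0,s=av()
hit=None
for r in np.arange(62.5,51,-1.5):
    arm.move_straight(q(r,124.4),v=30);f,s=av(3);d=f-f0;print(r,s["ee_pos"].round(2)[1:],d.round(2),round(s["clock"],2))
    if d[1]<-2.5: hit=r;break
rn=(hit if hit else r)+3.5
arm.move_straight(q(rn,124.4),v=30);f0,s=av();print("back",rn,f0.round(2))
for u in np.arange(123.8,119,-.6):
    arm.move_straight(q(rn,u),v=20);f,s=av(3);d=f-f0;print(u,s["ee_pos"].round(2),d.round(2),round(s["clock"],2))
    if d[2]>3 or abs(d[3:]).max()>.35:break
E
```

```text
62.5 [-103.73  118.51] [-0.15  0.53 -0.31  0.01  0.   -0.01] 16.28
61.0 [-102.16  118.49] [-0.01  0.14  0.12  0.02  0.02  0.06] 16.63
59.5 [-100.69  118.51] [-0.52  0.2  -0.36  0.03  0.01  0.01] 16.98
58.0 [-99.16 118.51] [ 0.72 -0.28  0.02 -0.01 -0.01 -0.  ] 17.33
56.5 [-97.64 118.52] [-0.06 -0.54  0.04 -0.01  0.06 -0.01] 17.68
55.0 [-96.19 118.49] [-0.18 -0.2   0.23 -0.    0.03  0.01] 18.03
53.5 [-94.67 118.51] [-0.21  0.2  -0.08  0.01  0.01  0.02] 18.38
52.0 [-93.59 118.56] [-0.37 -2.87 -0.05 -0.56  0.   -0.01] 18.73
back 55.5 [ 0.14 -0.11 -1.66 -0.15  0.04 -0.02]
123.8 [532.99 -96.63 117.89] [-0.23 -0.04  0.29  0.02 -0.02  0.02] 19.48
123.2 [533.01 -96.74 117.31] [-0.39  0.08  0.03  0.03 -0.01  0.03] 19.83
122.60000000000001 [533.06 -96.73 116.75] [0.2  0.29 1.81 0.1  0.03 0.02] 20.18
122.00000000000001 [533.06 -96.76 116.16] [-0.46 -0.49  2.74  0.22  0.06  0.01] 20.53
121.40000000000002 [533.08 -96.77 115.6 ] [-1.13 -0.34  4.39  0.35  0.07  0.07] 20.88
```

Neck felt at nominal radius 52, so the true tip radius is nominal + 3. The rim is felt at blade underside ≈ 123. Now levering about the rim.

```bash
cat >> h.py <<'E'
CX,CY=533.0,109.8
def pry(th,rt=60.,c=-0.3):
    t=np.radians(th);d=np.array([np.cos(t),np.sin(t)]);n=np.array([-np.sin(t),np.cos(t)])
    b=np.array([-88.,120.])+(3+c)*n;s=(-rt-(b+4*n)[0])/d[0]
    T=b+s*d-148*d-6*n;return [CX,CY+T[0],T[1]],[180,-th,90]
E
python3 - <<'E'
from h import *
for th in np.arange(2.5,24,2.5):
    arm.move_straight(*pry(th),v=45);arm.sleep(.05);s=sense();print(th,s["ee_pos"].round(1),s["tcp_rot"].round(1),s["ft_force"].round(1),s["moment"].round(2),round(s["gripper_width"],1),round(s["clock"],2))
    if np.abs(s["ft_force"]).max()>40:break
b=viewer.grab_frame("side");a=viewer.grab_frame("scene")
o=np.hstack([cv2.resize(b[120:230,255:380],(400,352),interpolation=cv2.INTER_CUBIC),cv2.resize(a[110:220,220:345],(400,352),interpolation=cv2.INTER_CUBIC)]);cv2.imwrite("pics/pry.png",o[:,:,::-1])
E
```

```text
2.5 [532.8 -98.3 111.4] [-180.    -2.4   89.9] [ 0.1 -0.3  0.5] [-0.25  0.06  0.07] 23.5 21.18
5.0 [532.9 -97.1 106.4] [-180.    -4.9   90. ] [-0.6 -0.9  0.3] [-0.25  0.15  0.07] 23.5 21.5
7.5 [533.  -95.6 101.3] [-180.    -7.4   90. ] [-0.8 -0.4  1.7] [-0.07  0.04  0.02] 23.6 21.82
10.0 [533.1 -93.7  96.4] [-180.  -10.   90.] [-0.2  2.9  2.8] [ 0.64 -0.   -0.04] 23.7 22.13
12.5 [533.1 -92.5  91.4] [180.  -12.4  90. ] [-0.2  2.2  3.2] [ 0.41  0.05 -0.  ] 23.4 22.45
15.0 [533.1 -91.2  86.6] [180.  -14.9  90. ] [ 0.3 -0.5  3.3] [-0.2   0.04 -0.01] 23.6 22.77
17.5 [533.1 -89.4  81.9] [180.  -17.3  90. ] [ 0.3 -5.   2.2] [-1.04  0.   -0.03] 23.4 23.08
20.0 [533.1 -86.1  77.4] [-180.   -19.9   90. ] [-0.1 -3.5  1.8] [-0.71 -0.01 -0.06] 23.6 23.4
22.5 [532.9 -82.6  73.1] [-180.   -22.5   90. ] [-0.2 -0.8  3.3] [-0.05  0.05  0.04] 23.7 23.72
```

View pics/pry.png

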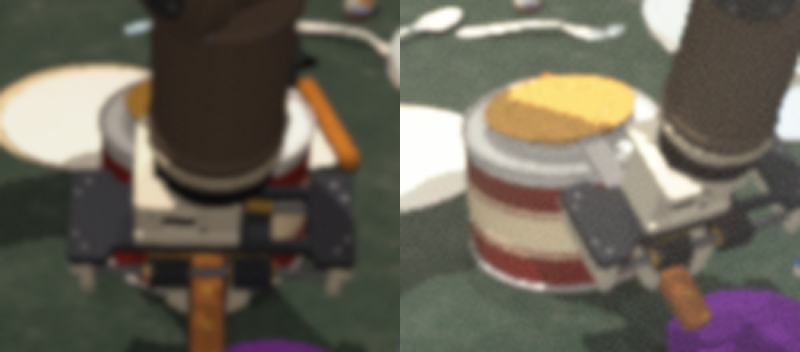

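The right half shows the blade under the lid's near lip, with the lid tilted up slightly. I'll press on to about 27°, where the expected lip lift is about 9 to 11 mm.

```bash
python3 - <<'E'
from h import *
for th in (24,25.5,27):
    arm.move_straight(*pry(th,60.5),v=45);arm.sleep(.1);s=sense();print(th,s["ee_pos"].round(1),s["ft_force"].round(1),s["moment"].round(2),round(s["clock"],2))
a0=viewer.grab_frame("scene")
for th in (20,13):
    arm.move_straight(*pry(th,60.5),v=70);arm.sleep(.1);s=sense();print(th,s["ft_force"].round(1),s["moment"].round(2),round(s["clock"],2))
a=viewer.grab_frame("scene")
o=np.hstack([cv2.resize(x[110:220,220:345],(400,352),interpolation=cv2.INTER_CUBIC) for x in(a0,a)]);cv2.imwrite("pics/pry2.png",o[:,:,::-1])
E
```

```text
24 [532.9 -81.8  70.3] [ 0.2 -0.6  2.4] [0.01 0.12 0.01] 24.17
25.5 [533.  -80.2  67.8] [ 0.5 -1.3  2.4] [-0.18  0.05 -0.01] 24.52
27 [533.  -78.2  65.4] [ 1.5 -2.6  2. ] [-0.21 -0.02 -0.08] 24.87
20 [0.4 0.2 2.7] [ 0.18 -0.05 -0.15] 25.38
13 [0.6 1.6 3.2] [ 0.35 -0.01 -0.13] 25.83
```

View pics/pry2.png

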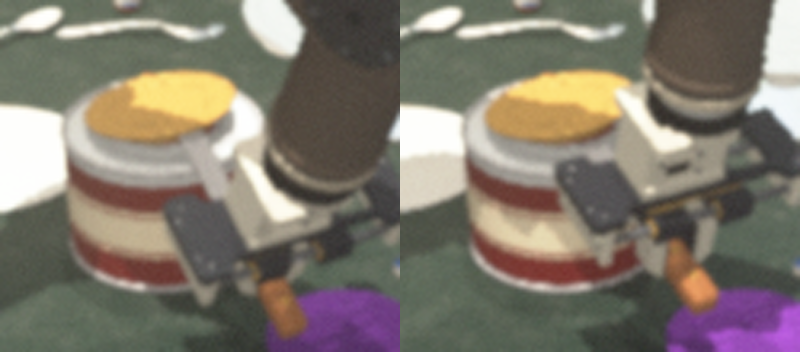

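```bash
python3 - <<'E'
from h import *
def bot(im):
    h=cv2.cvtColor(im,cv2.COLOR_RGB2HSV);m=cv2.inRange(h,(10,110,100),(30,255,255));return [int(np.nonzero(m[125:165,c])[0].max()+125) if m[125:165,c].any() else -1 for c in range(250,292,4)],[int(np.nonzero(m[125:165,c])[0].min()+125) if m[125:165,c].any() else -1 for c in range(250,292,4)]
p=cv2.imread("pics/pry2.png")[:,:,::-1];lo=[cv2.resize(p[:,k:k+400],(125,110),interpolation=cv2.INTER_AREA) for k in(0,400)]
def pad(x):
    z=np.zeros((400,640,3),np.uint8);z[110:220,220:345]=x;return z
print("seated",*bot(np.load("scene0.npy")));print("27deg",*bot(pad(lo[0])));print("13deg",*bot(pad(lo[1])))
arm.move_straight(*pry(4,60.5,.6),v=80);arm.sleep(.15);s=sense();print(s["ft_force"].round(1),s["moment"].round(2),round(s["clock"],2))
a=viewer.grab_frame("scene");np.save("s4.npy",a);print("4deg",*bot(a))
E
```

```text
seated [152, 154, 155, 156, 156, 156, 156, 155, 155, 153, 150] [140, 138, 136, 135, 133, 134, 134, 134, 136, 138, 140]
27deg [150, 151, 152, 153, 153, 153, 153, 150, 149, 148, 144] [141, 139, 137, 134, 133, 133, 132, 132, 132, 133, 135]
13deg [150, 151, 152, 153, 153, 153, 153, 152, 151, 147, 135] [142, 139, 136, 134, 133, 133, 132, 132, 132, 133, 135]
[-0.5 -0.1 -1. ] [-0.17  0.05 -0.02] 26.43
4deg [150, 151, 152, 153, 152, 151, 150, 151, 150, -1, -1] [141, 139, 136, 134, 133, 133, 132, 132, 133, -1, -1]
```

The lid stays up: its near edge is still 3 px above the seated position with the blade unloaded. Withdrawing, then laying the lifter back in its old spot.

```bash
python3 - <<'E'
from h import *
p,o=pry(2,60.5,.8);arm.move_straight(p,o,v=60)
t=np.radians(2);p=np.array(p);arm.move_straight(list(p-60*np.array([0,np.cos(t),np.sin(t)])),v=70);s=sense();print(s["ft_force"].round(1),s["clock"])
arm.move_straight([533,-190,120],[180,0,90],v=150)
g=[488,-340.5];arm.movep([*g,60],[180,0,29.4]);arm.sleep(.2);f0=sense()["ft_force"]
a=viewer.grab_frame("scene");b=viewer.grab_frame("side")
arm.move_straight([*g,12],v=80)
for z in np.arange(8,1.4,-1):
    arm.move_straight([*g,z],v=25);arm.sleep(.05);s=sense();d=s["ft_force"]-f0
    print(round(z,1),s["ee_pos"].round(2)[2],d.round(1),s["moment"].round(2),round(s["clock"],2))
    if d[2]>2.5:break
o=np.hstack([cv2.resize(b[120:230,255:380],(400,352),interpolation=cv2.INTER_CUBIC),cv2.resize(a[110:220,220:345],(400,352),interpolation=cv2.INTER_CUBIC)]);cv2.imwrite("pics/out.png",o[:,:,::-1])
E
```

```text
[ 0.1  1.  -1.5] 27.7417
8.0 8.13 [ 0.2  1.1 -0.5] [-0.1   0.15 -0.02] 30.23
7.0 7.03 [ 0.9  0.8 -0.4] [-0.08  0.19 -0.02] 30.52
6.0 5.98 [ 0.5  0.3 -0.8] [-0.14  0.15  0.02] 30.82
5.0 4.95 [ 0.8  0.2 -0.5] [-0.13  0.19 -0.  ] 31.12
4.0 3.97 [ 0.9  0.3 -0.8] [-0.07  0.16 -0.01] 31.43
3.0 3.12 [0.5 0.8 2.5] [-0.09  0.19  0.03] 31.73
2.0 3.07 [-2.4  4.  15.2] [0.71 0.78 0.01] 32.02
```

View pics/out.png

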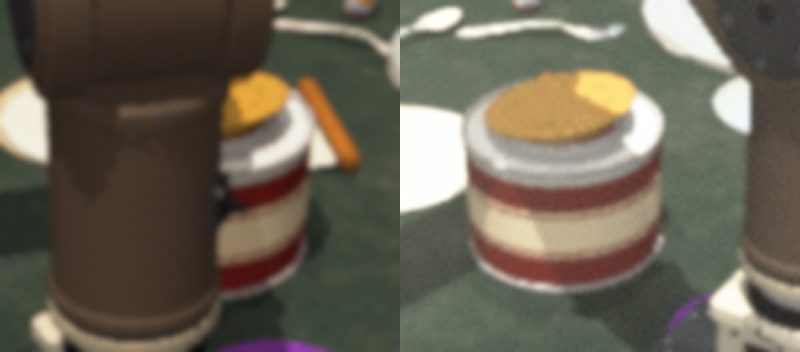

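The right half shows the lid still tilted up on the pried side, resting on the standing tin. Releasing the lifter and retreating.

```bash
python3 - <<'E'
from h import *
g=[488,-340.5]
arm.move_straight([*g,3.2],v=20);arm.grip(37);arm.move_straight([*g,60],v=60);arm.move_straight([*g,200],v=200);arm.sleep(.5)
s=sense();print(s["ee_pos"].round(1),s["ft_force"].round(1),s["gripper_width"],s["clock"])
w=viewer.grab_frame("wrist");a=viewer.grab_frame("scene");b=viewer.grab_frame("side")
h=cv2.cvtColor(a,cv2.COLOR_RGB2HSV);m=cv2.inRange(h,(10,110,100),(30,255,255));print([int(np.nonzero(m[125:165,c])[0].max()+125) for c in range(250,290,4)])
o=np.zeros((600,800,3),np.uint8);o[:320,:400]=cv2.resize(a[100:228,210:370],(400,320));o[:320,400:]=cv2.resize(b[110:238,240:400],(400,320));o[330:580,:400]=cv2.resize(w,(400,250));o[330:580,400:]=cv2.resize(b[250:350,220:380],(400,250));cv2.imwrite("pics/end.png",o[:,:,::-1])
E
```

```text
[ 487.9 -340.5  199.8] [-0.5  0.2  0.7] 36.81861199123179 35.2083
[150, 151, 152, 153, 153, 153, 153, 152, 151, 147]
```

View pics/end.png

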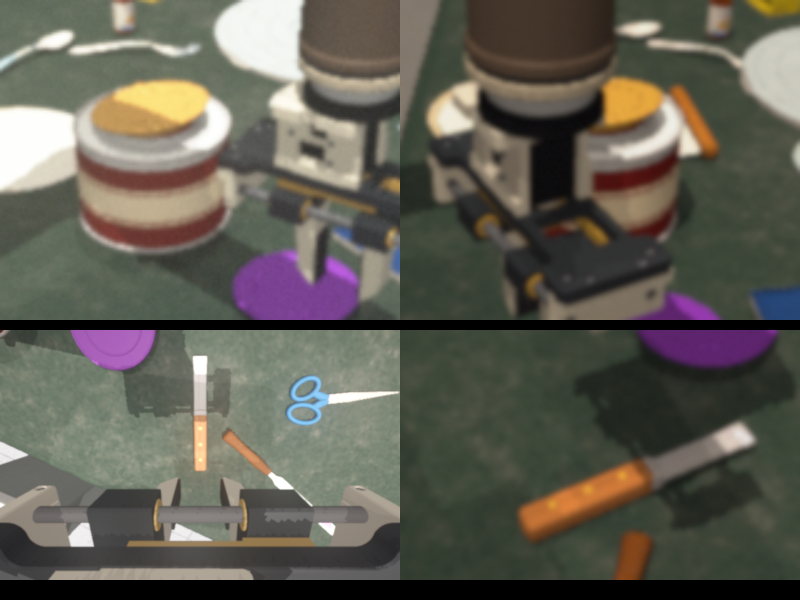

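The final picture shows the lid resting tilted on the standing tin, higher on the pried side. The lifter lies flat and released at wrist crop (200,413), and the gripper is clear. Handing in.

```bash
python3 -c "
from rig import arm
print(arm.hand_in())"
```

```text
the job is handed in; nothing more can be done
None
```

The lid is levered out of its catch and rests loose and tilted on the standing tin; the lifter is laid flat on the worktop, and the job was handed in with the clock at about 35 s.

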